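# Put the can mixer in third

### The arm

A 7-joint arm with a two-finger parallel gripper is mounted at the origin on the work surface. World frame = base frame: x ahead of the robot, y to its left, z up, the work surface at z = 0. Lengths are in m, angles in rad, forces in N, time in s.
With the tool pointing down it reaches from about 0.425 to 1.025 m from the base axis. Payload 9.4 kg.
Tool frame: the origin (TCP) lies midway between the tips of the shut fingers; the grasp point (between the pads) lies 19 mm behind it; z points along the fingers, y is the direction in which the jaws open and shut (so a half turn about z gives the same grasp; the last joint's range is limited). The gripper opens to 93 mm and grips with 3 to 60 N. Pads are 15 mm wide; open, the fingers measure 128 mm over their backs; the gripper's body (75 mm by 188 mm) begins 65 mm behind the grasp point.
Start: joints at [1.202, 0.599, -0.003, 1.599, 0.002, 0.943, -0.08], TCP at [0.209, -0.694, 0.219] pointing down, gripper open.
Joint ranges: [-2.57, 2.57], [-0.35, 1.97], [-1.29, 1.29], [0.11, 2.56], [-1.05, 4.19], [0.11, 1.86], [-2.63, 2.63]. Speed limits (rad/s): [2.22, 2.22, 3.01, 3.01, 3.14, 3.14, 3.14].

### API

Orientations are given as a unit quaternion [x, y, z, w].
In Python, from bench import robot gives the robot as it stands. The module is installed in compiled form; this text tells all that it offers.
- The arm moves only by the tool servo_tool, never from a script. Its argument "series" is a list of rows, each a list of 3 entries, a list of its own where there are three numbers: the finger opening in cm, from 0 to 9.3, then the shift along the tool's x, y, z in cm, then the turn, a rotation vector about the tool's x, y, z in degrees. In form: [[jaw, [dx, dy, dz], [rx, ry, rz]], ...]. A call has 1 to 12 rows; each row is the pose to reach, as a shift and turn from the pose measured when the call began, along the tool's axes at that moment; what a row does not reach only later rows make up. A row lasts 1/8 s, in which the tool goes at most 62.5 mm and 10.7 degrees, less where a joint would pass 70% of its speed; a pose out of reach is approached as far as the arm can. A call with a gripper value outside its range is refused whole. The fingers move at their own pace and stop on an object; "force" is the grip in N (left out, the last holds). Time passes only in rows, so rows that repeat a pose let the fingers close. It gives the time, the measured TCP pose, the force and the opening at its end, in the units of the state.
- robot.state(): the state, without advancing time (a new reading comes with each control period).
- robot.camera(name): name is "scene" or "top" or "wrist"; returns a dict with "pixels" (480x640x3 uint8, blue, green, red), "camera_matrix" (3x3 intrinsics, pixels), "origin" and "orientation" of the camera in the world. Camera axes: x right, y up, looking along -z (the intrinsics and any distortion apply to the point x, -y, -z); pixel columns grow to the right and rows downward; lengths in m; the calibration is good to about 2 mm. A picture is of the moment at which its call begins. There is no depth.
- robot.close_job(): hands the job in, once; it reports no verdict.
The state is a dict: "time_s": time; "q": joint angles; "joint_velocities": joint speeds; "joint_torque": joint torques, N m; "position": TCP position; "ee_rot": TCP orientation; "ft_force": force on the tool from outside, world axes, zero at the start; "moment": the same for the moment, N m; "grip_width": opening from 0.0 (shut) to 1.0 (fully open).
Only numpy, scipy, OpenCV 4.12 (cv2) and the standard library are available. Lean on these libraries where they do the work, as an engineer would, in place of code of your own. Each camera call takes 0.05 s, during which the arm holds its last target.

### The job

Set the can mixer to third: count its forward slots from the end where the clamped can lies, and push the gear lever through the gate (straight into the neutral cross-channel if it stands in a slot, across, then forward, away from the robot) fully home into the third slot. Push the knob gently with closed fingers from outside, without gripping it, leave the lever standing there, and leave the loose can, jar and cap where they are.

Things in the scene. Friction and masses are not known exactly. Their poses are not given: they have to be found in the camera images.
- mixer: fixed gearbox of the can mixer: grey box 180 x 150 mm (x, y) on a dark foot 220 x 170 mm. Origin: centre of its underside on the table, below the middle of the gate. x points forward (away from the robot), y left along the cross-channel, z up. On the machine only the lever and the loose cap stand higher than 123 mm.
- gate (a point): centre of the aluminium gate plate (88 x 128 mm) on the gearbox, at its top face, 122 mm above the table. Axes as the mixer's. The gate is a double H: a neutral cross-channel along y and three columns, each with a slot forward (+x) and one back (-x). Slots are 15 mm wide, 24 mm apart; the teeth between them have round ends.
- knob (a point): centre of the lever's black knob, 34 mm in diameter, 44 mm high, 195 mm above the table when upright; pivot 150 mm below, 10 mm stick. In the mixer's frame, in neutral: x 0, y -46, 0 or +46 mm in the columns; slot ends: x +33 or -33 mm, z 190; play 5 mm either way. About 3 N pushes it; it stays where left (friction, no spring). It cannot be pulled up.
- gimbal (a joint): lever's lean across, rad: 0 in the middle column, grows as the knob goes to the mixer's +y; about +0.31 in the +y column, -0.31 in the -y column (play 0.03 either way). It can change only while the lever is in the neutral cross-channel.
- stick (a joint): lever's lean forward, rad: 0 in neutral (play 0.03 either way), grows as the knob goes to the mixer's +x; about +0.22 at the end of a forward slot, -0.22 at the end of a back slot. At the start the lever stands somewhere in the middle column: forward, neutral or back.
- cradle: fixed cradle, 220 x 120 mm, 94 mm high, in which an aluminium can (64 mm in diameter) lies clamped along x. Origin: centre of its underside, 150 mm from the mixer's origin, at the mixer's +y or -y end. Slots count first, second, third from this end: the third is the column farthest from it.
- motor: fixed electric motor, a grey finned drum 98 mm in diameter lying along x on a foot 220 x 120 mm, 119 mm high. Origin: centre of its underside, 150 mm from the mixer's origin at the end opposite the cradle.
- spray_can: loose aluminium spray can with a paper label, 65 mm in diameter, 190 mm high, standing beside the machine; origin at the centre of its underside. Leave alone.
- paint_jar: loose glass paint jar with a white lid, 52 mm in diameter, 65 mm high, standing beside the machine; origin at the centre of its underside. Leave alone.
- cap: loose white plastic cap of a spray can, 40 mm in diameter, 28 mm high, open side down on the gearbox's top just in front of the gate plate (67 mm to the robot's side of the gate's centre, its top 146 mm above the table); origin at the centre of its underside. Leave alone.

How it is judged:
At the end, for the whole second after the job is handed in: the lever is at rest in the forward slot of the column farthest from the cradle, leaning forward more than 0.185 rad (the knob within about 5 mm of its forward end) and across more than 0.24 rad away from the cradle (((y of cradle in the frame of mixer below 0 m and value of joint gimbal above 0.24 rad) or (y of cradle in the frame of mixer above 0 m and value of joint gimbal below -0.24 rad)) and value of joint stick above 0.185 rad and velocity of joint stick between -0.05 and 0.05 rad/s); the robot touches nothing.
It fails at once if the lever is gripped or forced: the fingers press on it with more than 35 N in all (contact force between the fingers and stick above 35 N).
It fails at once if the loose spray can is knocked, slid or lifted (moved more than 20 mm or tipped more than 20 degrees) (distance of spray_can from where it was at the start of the episode above 0.02 m or angle between spray_can's own z axis and vertical above 0.35 rad).
It fails at once if the paint jar is knocked, slid or lifted (moved more than 20 mm or tipped more than 20 degrees) (distance of paint_jar from where it was at the start of the episode above 0.02 m or angle between paint_jar's own z axis and vertical above 0.35 rad).
It fails at once if the spray cap is knocked, slid or lifted (moved more than 20 mm or tipped more than 20 degrees) (distance of cap from where it was at the start of the episode above 0.02 m or angle between cap's own z axis and vertical above 0.35 rad).
It also fails if it takes over 64 s, if anything falls off the work surface, if the arm or the gripper's body presses on something with over 40 N, if the wrist force passes 120 N, or if a joint passes its speed limit or range.

## Working session

There is one attempt and no reset: what is moved stays moved. The work goes in short steps, Python scripts to look and compute and a tool call to move; the robot and the scene stay as the last step left them, time stands still between calls to the robot, and variables do not carry over. Pictures are saved under pics/ and viewed, and the job is handed in when it is done.

Besides the shell and the picture viewer there is one more tool, called as name(argument=value, ...) on one line, values as JSON. servo_tool: Moves the arm, as the interface text tells. Its arguments: {"type":"object","properties":{"series":{"type":"array","items":{"type":"array"}},"force":{"type":"number"}},"required":["series"]}

```bash
mkdir -p pics; cat > h.py <<'E'
import numpy as np, cv2
from scipy.spatial.transform import Rotation as R
from bench import robot
def shot(n,fn):
    c=robot.camera(n); cv2.imwrite('pics/'+fn,c['pixels'])
    np.savez('pics/'+fn[:-4]+'.npz',px=c['pixels'],K=c['camera_matrix'],o=c['origin'],r=c['orientation'])
    return c
def load(fn):
    d=np.load('pics/'+fn+'.npz'); return d
def rot(r):
    r=np.array(r); return r if r.shape==(3,3) else R.from_quat(r).as_matrix()
def ray(d,u,v):
    K=d['K'];p=np.array([(u-K[0,2])/K[0,0],(v-K[1,2])/K[1,1],1.]); 
    w=rot(d['r'])@np.array([p[0],-p[1],-1.]); return d['o'],w/np.linalg.norm(w)
def plane(d,u,v,z):
    o,w=ray(d,u,v); return o+w*(z-o[2])/w[2]
def two(d1,p1,d2,p2):
    o1,w1=ray(d1,*p1);o2,w2=ray(d2,*p2)
    A=np.stack([w1,-w2],1);s=np.linalg.lstsq(A,o2-o1,rcond=None)[0]
    a=o1+w1*s[0];b=o2+w2*s[1];return (a+b)/2,np.linalg.norm(a-b)
def proj(d,P):
    c=rot(d['r']).T@(np.array(P)-d['o']);K=d['K']
    return K[0,0]*c[0]/-c[2]+K[0,2],K[1,1]*-c[1]/-c[2]+K[1,2]
E
python3 - <<'E'
from h import *
for n in ['scene','top','wrist']:
    c=shot(n,n+'0.png'); print(n,c.keys(),c['camera_matrix'],c['origin'],c['orientation'])
print(robot.state())
E
```

```text
scene dict_keys(['pixels', 'camera_matrix', 'origin', 'orientation']) [[575.46512513   0.         320.06169028]
 [  0.         575.46512513 237.24254483]
 [  0.           0.           1.        ]] [1.10076477 0.37075773 1.16070608] [0.14046077 0.23754002 0.83499126 0.47606209]
top dict_keys(['pixels', 'camera_matrix', 'origin', 'orientation']) [[530.79513246   0.         318.51792491]
 [  0.         530.79513246 240.5753103 ]
 [  0.           0.           1.        ]] [0.39146372 0.04619221 1.10190586] [-0.03818485  0.05244192  0.70990988 -0.7012986 ]
wrist dict_keys(['pixels', 'camera_matrix', 'origin', 'orientation']) [[408.93655544   0.         313.56657684]
 [  0.         408.93655544 233.57318548]
 [  0.           0.           1.        ]] [ 0.27893071 -0.67309521  0.38259763] [-0.10682461  0.07974416 -0.59206668  0.79478702]
{'time_s': 0.15, 'q': array([ 1.20229268,  0.59993579, -0.00255294,  1.59993419,  0.00180865,
        0.94291026, -0.07980126]), 'joint_velocities': array([-0.00077627, -0.00380563,  0.00045591, -0.00207467,  0.00077786,
        0.00088846, -0.00047401]), 'joint_torque': array([ 3.03170054e-03, -7.65585494e+01,  1.49904896e+00, -2.52565455e+01,
       -5.23420691e-02,  1.48139417e-02,  1.07451729e-04]), 'position': array([ 0.20845807, -0.69400271,  0.2179665 ]), 'ee_rot': array([ 9.89369930e-01,  1.45419359e-01, -1.42918458e-04, -5.75264469e-04]), 'ft_force': array([-1.10156972, -0.7744766 ,  0.2983042 ]), 'moment': array([ 0.0083813 , -0.01852624,  0.00848242]), 'grip_width': 0.9977143107881459}
```

View pics/scene0.png

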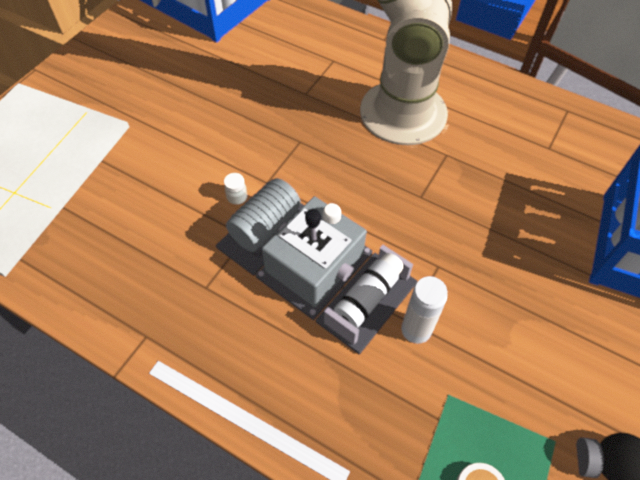

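View pics/top0.png

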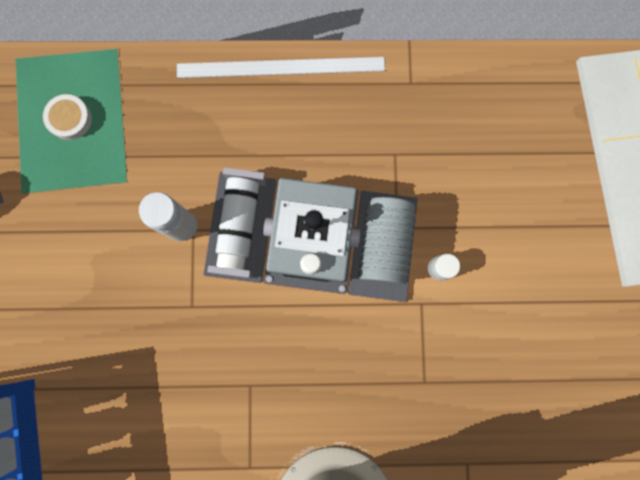

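The top view has world +x up and +y left. The cradle with its can is at about (238,222), so it is on the +y side, and the motor at (385,240) is on the −y side. The third slot is therefore the −y column. The knob is at about (314,218), the cap at (310,262), the jar at (443,266) and the spray can at (165,212). Next I'll zoom in and measure.

```bash
python3 - <<'E'
from h import *
a=load('top0')['px'][170:300,200:420]; b=load('scene0')['px'][170:320,220:400]
cv2.imwrite('pics/topz.png',cv2.resize(a,None,fx=3.6,fy=3.6,interpolation=cv2.INTER_CUBIC))
cv2.imwrite('pics/scz.png',cv2.resize(b,None,fx=4,fy=4,interpolation=cv2.INTER_CUBIC))
E
```

```text
(no output)
```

View pics/topz.png

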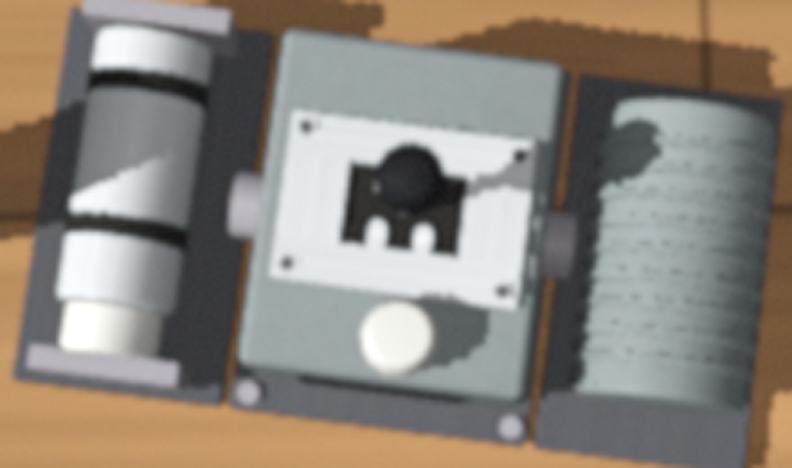

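View pics/scz.png

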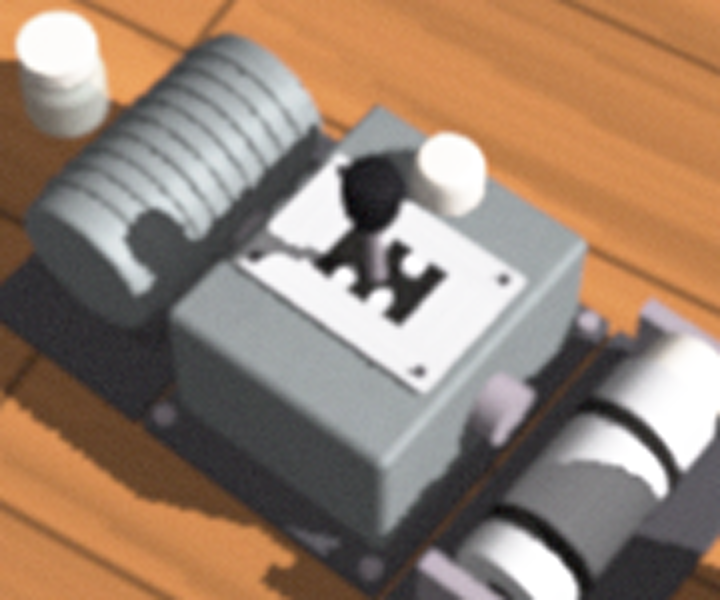

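View pics/wrist0.png

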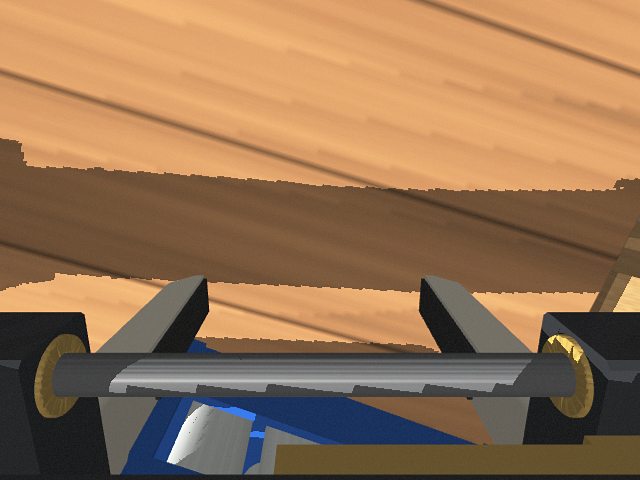

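```bash
python3 - <<'E'
from h import *
T=load('top0');S=load('scene0')
t=lambda x,y:(200+(x+.5)/3.6-.5,170+(y+.5)/3.6-.5)
s=lambda x,y:(220+(x+.5)/4-.5,170+(y+.5)/4-.5)
# screws
sc=[t(306,126),t(521,156),t(502,290),t(287,263)]
P=[plane(T,*p,.122) for p in sc];c=np.mean(P,0);print('gate screws',np.round(P,4),c.round(4))
P=np.array(P); ydir=(P[0]-P[1]+P[3]-P[2])[:2]; print('yaw from y',np.degrees(np.arctan2(-ydir[0],ydir[1]))); xd=(P[0]-P[3]+P[1]-P[2])[:2]; print('yaw x',np.degrees(np.arctan2(xd[1],xd[0])))
for a,b in [(t(306,126),s(418,371)),(t(287,263),s(503,280)),(t(521,156),s(255,257))]:
    print('2view screw',two(T,a,S,b))
def blob(d,x0,y0,x1,y1):
    m=(d['px'].max(2)<50).astype(np.uint8); mm=np.zeros_like(m);mm[y0:y1,x0:x1]=m[y0:y1,x0:x1]
    return mm
for d,b,n in [(T,(300,208,328,240),'t'),(S,(300,205,325,235),'s')]:
    m=blob(d,*b); cv2.imwrite(f'pics/m{n}.png',cv2.resize(m[170:300,200:420]*255,None,fx=3,fy=3,interpolation=0))
kt,ks=t(411,177),s(371,194)
print('knob',two(T,kt,S,ks), plane(T,*kt,.195))
# cap, jar, can tops
print('cap',two(T,t(397,337),S,s(453,158)),plane(T,*t(397,337),.146))
print('jar',plane(T,445,266,.065),'can',plane(T,158,211,.19))
print('cradle', plane(T,238,222,.08),'motor',plane(T,385,240,.119))
E
```

```text
gate screws [[ 0.5864  0.0882  0.122 ]
 [ 0.5694 -0.0237  0.122 ]
 [ 0.4993 -0.0125  0.122 ]
 [ 0.5146  0.0984  0.122 ]] [0.5424 0.0376 0.122 ]
yaw from y -8.241993607751875
yaw x -8.56471992678948
2view screw (array([0.5859967 , 0.08786152, 0.12448167]), np.float64(0.00047656180955859786))
2view screw (array([0.51445238, 0.09819959, 0.12318412]), np.float64(0.000214745325071637))
2view screw (array([ 0.56922486, -0.02332246,  0.12220736]), np.float64(0.0006968864662125144))
knob (array([0.54590575, 0.03510074, 0.1971071 ]), np.float64(0.000759697791758895)) [0.54642614 0.03472834 0.195     ]
cap (array([0.47338612, 0.04264281, 0.14492149]), np.float64(0.0011317235403670194)) [0.47352843 0.04213211 0.146     ]
jar [ 0.47192705 -0.22381459  0.065     ] can [0.56374655 0.30478329 0.19      ]
cradle [0.56127451 0.18075954 0.08      ] motor [ 0.51783875 -0.09903117  0.119     ]
```

The measurements agree. The gate centre is at (0.542, 0.038), its height from two views is 0.122–0.124, and the yaw is −8.4°. The knob is about 4 mm forward and −2 mm across, at height 0.197, so the lever stands in neutral in the middle column. I'll approach on the knob's +y side with shut fingers, with tool x along mixer +y.

```bash
cat >> h.py <<'E'
G=np.array([.5422,.0377]);YAW=np.radians(-8.4)
ex=np.array([np.cos(YAW),np.sin(YAW)]);ey=np.array([-ex[1],ex[0]])
def mix(P): d=np.array(P)[:2]-G; return d@ex*1000,d@ey*1000
def w(mx,my,z): return np.array([*(G+ex*mx/1000+ey*my/1000),z])
def shift(P):
    s=robot.state();M=R.from_quat(s['ee_rot']);return (M.inv().apply(np.array(P)-s['position'])*100).round(2)
def turn(yaw=YAW+np.pi/2):
    s=robot.state();M=R.from_quat(s['ee_rot'])
    x=np.array([np.cos(yaw),np.sin(yaw),0]);z=np.array([0,0,-1.]);T=R.from_matrix(np.stack([x,np.cross(z,x),z],1))
    return (M.inv()*T).as_rotvec(degrees=True).round(2)
def st():
    s=robot.state();print(round(s['time_s'],2),'pos',s['position'].round(4),'mix',np.round(mix(s['position']),1),'f',s['ft_force'].round(1),'w',round(s['grip_width'],3),'q',s['q'].round(2))
E
python3 - <<'E'
from h import *
st()
print(shift([.40,-.45,.30]),shift([.52,-.2,.30]),shift(w(2,50,.30)),turn())
E
```

```text
0.15 pos [ 0.2085 -0.694   0.218 ] mix [-223.3 -772.6] f [-1.1 -0.8  0.3] w 0.998 q [ 1.2   0.6  -0.    1.6   0.    0.94 -0.08]
[ 25.36 -17.87  -8.19] [ 44.05 -38.36  -8.16] [ 55.32 -64.92  -8.13] [-6.000e-02 -3.000e-02 -6.488e+01]
```

servo_tool(series=[[0,[5,-4,-6],[0,0,-8]],[0,[10,-7,-8.2],[0,0,-16]],[0,[15,-10.5,-8.2],[0,0,-24]],[0,[20,-14,-8.2],[0,0,-32]],[0,[25.4,-17.9,-8.2],[0,0,-40]],[0,[29,-22,-8.2],[0,0,-48]],[0,[33,-26,-8.2],[0,0,-56]],[0,[37,-30,-8.2],[0,0,-65]],[0,[40.5,-34,-8.2],[0,0,-65]],[0,[44,-38,-8.2],[0,0,-65]],[0,[46,-43,-8.2],[0,0,-65]],[0,[48,-48,-8.2],[0,0,-65]]], force=10)

```text
time_s: 1.65
position: [0.53, -0.0946, 0.3003]
ee_rot: [0.756, 0.654, 0.0, -0.001]
ft_force: [0.6, -0.4, 1.0]
grip_width: 0.004
```

```bash
python3 - <<'E'
from h import *
st()
print(shift(w(2,50,.30)),turn())
E
```

```text
1.65 pos [ 0.53   -0.0946  0.3003] mix [   7.3 -132.6] f [ 0.6 -0.4  1. ] w 0.004 q [ 0.41  0.31 -0.45  1.91  0.16  0.96 -0.25]
[18.27 -0.49  0.05] [-0.05 -0.06  0.12]
```

servo_tool(series=[[0,[5,0,0],[0,0,0]],[0,[10,-0.3,0],[0,0,0]],[0,[15,-0.5,0],[0,0,0]],[0,[18.3,-0.5,0],[0,0,0]],[0,[18.3,-0.5,0],[0,0,0]],[0,[18.3,-0.5,4],[0,0,0]],[0,[18.3,-0.5,8],[0,0,0]],[0,[18.3,-0.5,12],[0,0,0]],[0,[18.3,-0.5,12.8],[0,0,0]],[0,[18.3,-0.5,12.8],[0,0,0]]])

```text
time_s: 2.9
position: [0.5516, 0.0868, 0.1728]
ee_rot: [0.757, 0.654, -0.0, -0.001]
ft_force: [0.4, -0.1, 0.2]
grip_width: 0.003
```

```bash
python3 - <<'E'
from h import *
st()
c=shot('scene','s1.png');cv2.imwrite('pics/s1z.png',cv2.resize(c['pixels'][120:320,220:440],None,fx=3,fy=3,interpolation=cv2.INTER_CUBIC))
E
```

```text
2.9 pos [0.5516 0.0868 0.1728] mix [ 2.1 49.9] f [ 0.4 -0.1  0.2] w 0.003 q [ 0.05  0.49 -0.44  2.01  0.31  0.71 -0.72]
```

View pics/s1z.png

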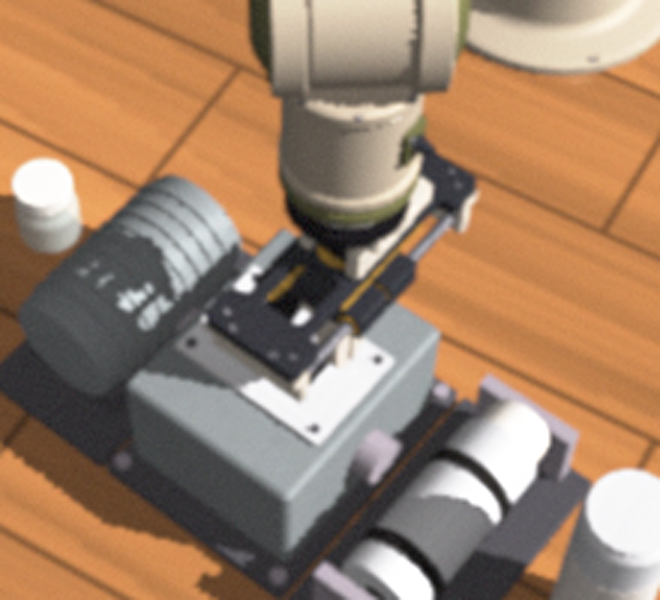

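The scene view shows the gripper hiding the knob. The fingers are clear of the cap. Pushing −y slowly now.

servo_tool(series=[[0,[-1.2,0,0],[0,0,0]],[0,[-2.0,0,0],[0,0,0]],[0,[-2.5,0,0],[0,0,0]],[0,[-3.0,0,0],[0,0,0]],[0,[-3.5,0,0],[0,0,0]],[0,[-4.0,0,0],[0,0,0]],[0,[-4.0,0,0],[0,0,0]]])

```text
time_s: 3.82
position: [0.5462, 0.047, 0.1735]
ee_rot: [0.757, 0.654, 0.0, -0.0]
ft_force: [1.0, 0.9, -0.4]
grip_width: 0.006
```

```bash
python3 - <<'E'
from h import *
st()
c=shot('wrist','w2.png');shot('top','t2.png')
E
```

```text
3.83 pos [0.5462 0.047  0.1735] mix [2.6 9.8] f [ 1.   0.9 -0.4] w 0.006 q [ 0.13  0.48 -0.44  2.03  0.31  0.69 -0.66]
```

View pics/w2.png

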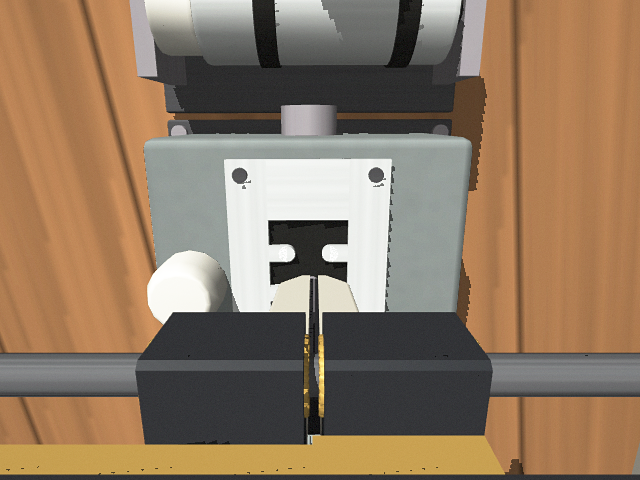

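The wrist view shows the +y column and the channel at about (308,250) empty, with the fingers centred on the channel. The force is about 1 N. Continuing.

servo_tool(series=[[0,[-0.5,0,0],[0,0,0]],[0,[-1.0,0,0],[0,0,0]],[0,[-1.5,0,0],[0,0,0]],[0,[-2.0,0,0],[0,0,0]],[0,[-2.4,0,0],[0,0,0]],[0,[-2.4,0,0],[0,0,0]]])

```text
time_s: 4.68
position: [0.5424, 0.0226, 0.1732]
ee_rot: [0.757, 0.654, -0.0, -0.0]
ft_force: [0.9, 0.9, -1.8]
grip_width: 0.008
```

```bash
python3 - <<'E'
from h import *
st()
c=shot('wrist','w3.png');c=shot('top','t3.png')
cv2.imwrite('pics/t3z.png',cv2.resize(c['pixels'][130:310,200:420],None,fx=3.3,fy=3.3,interpolation=cv2.INTER_CUBIC))
E
```

```text
4.67 pos [0.5424 0.0226 0.1732] mix [  2.4 -14.9] f [ 0.9  0.9 -1.8] w 0.008 q [ 0.17  0.47 -0.44  2.04  0.31  0.69 -0.62]
```

View pics/t3z.png

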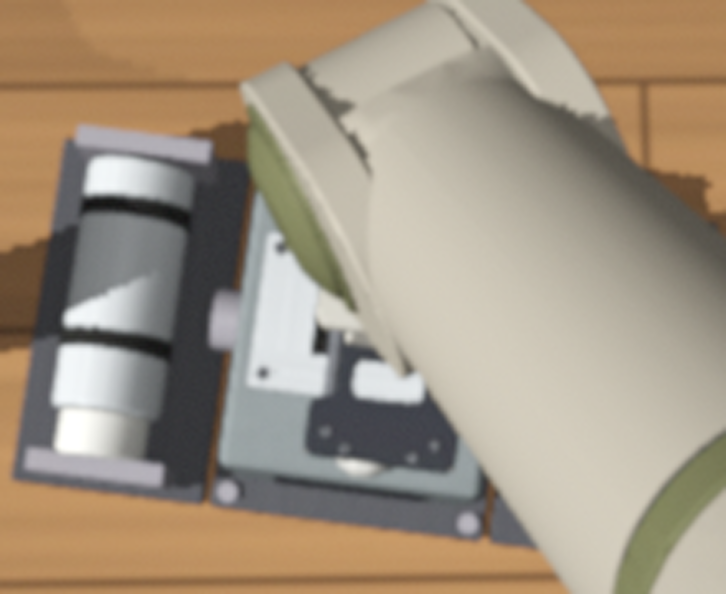

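The arm hides the knob, so I'll use force: small steps on to the end stop.

servo_tool(series=[[0,[-0.2,0,0],[0,0,0]],[0,[-0.4,0,0],[0,0,0]],[0,[-0.4,0,0],[0,0,0]]])

```text
time_s: 5.15
position: [0.5418, 0.0188, 0.1733]
ee_rot: [0.757, 0.654, -0.0, -0.0]
ft_force: [1.8, 1.7, -2.0]
grip_width: 0.005
```

```bash
python3 - <<'E'
from h import *
st()
E
```

```text
5.15 pos [0.5418 0.0188 0.1733] mix [  2.4 -18.8] f [ 1.8  1.7 -2. ] w 0.005 q [ 0.18  0.47 -0.44  2.04  0.31  0.69 -0.61]
```

servo_tool(series=[[0,[1,0,0],[0,0,0]],[0,[2,0,0],[0,0,0]],[0,[3,-1,-5],[0,0,0]],[0,[3,-6,-10],[0,0,0]],[0,[3,-11,-11],[0,0,0]],[0,[3,-11,-11],[0,0,0]]])

```text
time_s: 5.9
position: [0.4346, 0.0654, 0.2849]
ee_rot: [0.756, 0.655, -0.0, 0.001]
ft_force: [0.0, -0.2, -0.1]
grip_width: 0.002
```

```bash
python3 - <<'E'
from h import *
st()
c=shot('scene','s4.png');cv2.imwrite('pics/s4z.png',cv2.resize(c['pixels'][170:320,220:400],None,fx=4,fy=4,interpolation=cv2.INTER_CUBIC))
shot('wrist','w4.png')
E
```

```text
5.9 pos [0.4346 0.0654 0.2849] mix [-110.5   11.6] f [ 0.  -0.2 -0.1] w 0.002 q [ 0.18  0.2  -0.55  2.12  0.14  0.86 -0.59]
```

View pics/s4z.png

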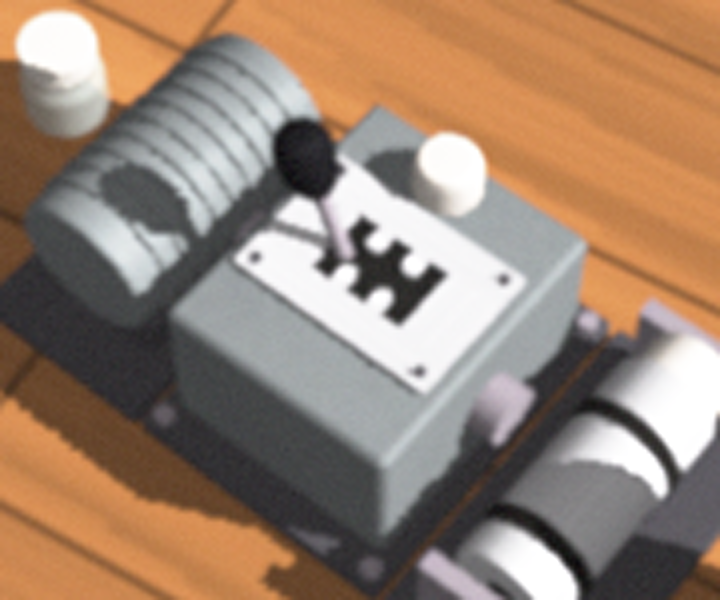

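View pics/w4.png

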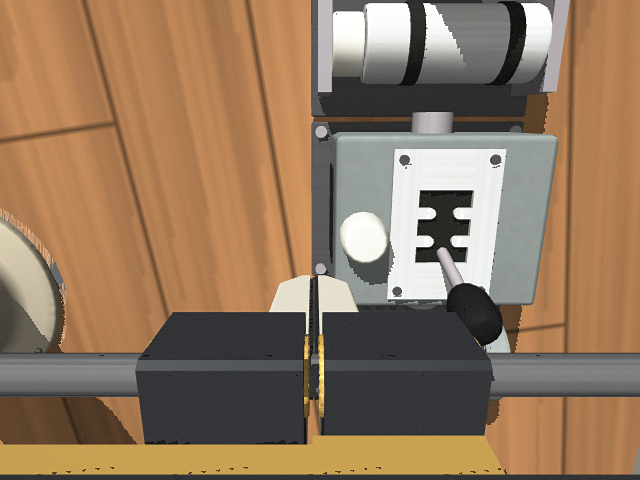

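The lever now stands in the −y column. In scene zoom the knob is at about (306,158), and in the wrist view at about (474,314), partly hidden. Triangulating.

```bash
python3 - <<'E'
from h import *
S=load('s4');W=load('w4')
s=lambda x,y:(220+(x+.5)/4-.5,170+(y+.5)/4-.5)
for z in (.188,.182,.195):
    p=plane(S,*s(306,158),z); print(z,p.round(4),np.round(mix(p),1)); p=plane(W,474,314,z); print(' w',p.round(4),np.round(mix(p),1))
P,e=two(S,s(306,158),W,(474,314));print(P,e,mix(P))
for mx,my in [(-40,-48)]:
  pass
print(shift(w(-42,-48,.25)),shift(w(-42,-48,.170)),turn())
E
```

```text
0.188 [ 0.5385 -0.0078  0.188 ] [  3.  -45.6]
 w [ 0.5401 -0.0082  0.188 ] [  4.6 -45.7]
0.182 [ 0.535  -0.0102  0.182 ] [ -0.1 -48.4]
 w [ 0.5423 -0.0115  0.182 ] [  7.2 -48.7]
0.195 [ 0.5425 -0.0051  0.195 ] [  6.6 -42.3]
 w [ 0.5376 -0.0042  0.195 ] [  1.6 -42.2]
[ 0.53949907 -0.00718566  0.18972863] 1.7262526616845043e-05 (np.float64(3.8850801453957593), np.float64(-44.79870233597402))
[-5.96  6.52  3.41] [-5.95  6.51 11.41] [0.08 0.01 0.07]
```

servo_tool(series=[[0,[-3,3,0],[0,0,0]],[0,[-5.9,5.9,0],[0,0,0]],[0,[-5.9,5.9,3.5],[0,0,0]],[0,[-5.9,5.9,7.5],[0,0,0]],[0,[-5.9,5.9,11.5],[0,0,0]],[0,[-5.9,5.9,11.5],[0,0,0]]])

```text
time_s: 6.75
position: [0.4868, -0.0022, 0.1663]
ee_rot: [0.756, 0.654, -0.002, -0.002]
ft_force: [-0.1, 0.0, 1.8]
grip_width: 0.002
```

```bash
python3 - <<'E'
from h import *
st();print(turn())
E
```

```text
6.75 pos [ 0.4868 -0.0022  0.1663] mix [-49.  -47.6] f [-0.1  0.   1.8] w 0.002 q [ 0.21  0.43 -0.43  2.16  0.3   0.61 -0.59]
[-0.28  0.05  0.1 ]
```

Pushing forward, first to TCP x ≈ −12 mm in the mixer's frame.

servo_tool(series=[[0,[0,0.8,0],[0,0,0]],[0,[0,1.4,0],[0,0,0]],[0,[0,1.9,0],[0,0,0]],[0,[0,2.4,0],[0,0,0]],[0,[0,2.8,0],[0,0,0]],[0,[0,3.2,0],[0,0,0]],[0,[0,3.5,0],[0,0,0]],[0,[0,3.7,0],[0,0,0]],[0,[0,3.7,0],[0,0,0]]])

```text
time_s: 7.88
position: [0.5234, -0.0076, 0.1661]
ee_rot: [0.756, 0.654, -0.002, -0.002]
ft_force: [-1.4, 0.0, 3.0]
grip_width: 0.004
```

```bash
python3 - <<'E'
from h import *
st()
c=shot('scene','s5.png');cv2.imwrite('pics/s5z.png',cv2.resize(c['pixels'][170:320,220:400],None,fx=4,fy=4,interpolation=cv2.INTER_CUBIC))
E
```

```text
7.88 pos [ 0.5234 -0.0076  0.1661] mix [-12.  -47.5] f [-1.4  0.   3. ] w 0.004 q [ 0.22  0.46 -0.43  2.09  0.31  0.65 -0.56]
```

View pics/s5z.png

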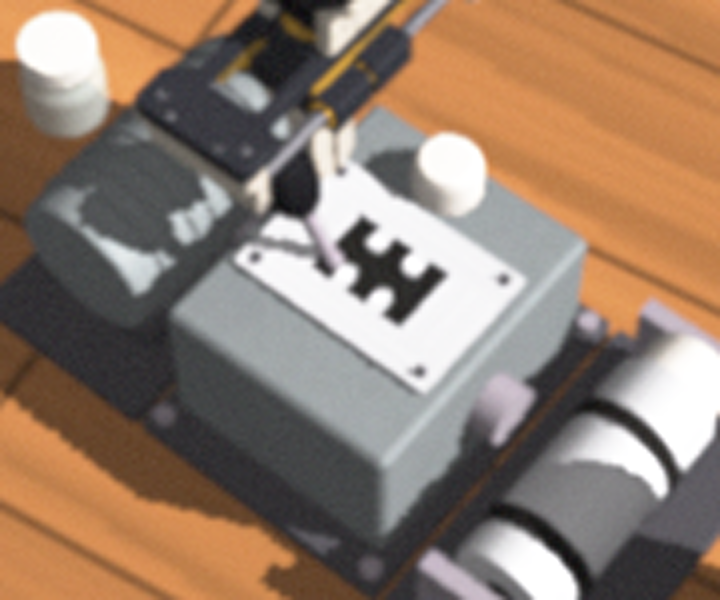

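The lever has entered the third forward slot, with low force. Creeping on.

servo_tool(series=[[0,[0,0.2,0],[0,0,0]],[0,[0,0.4,0],[0,0,0]],[0,[0,0.5,0],[0,0,0]],[0,[0,0.5,0],[0,0,0]]])

```text
time_s: 8.43
position: [0.5283, -0.0083, 0.1659]
ee_rot: [0.756, 0.654, -0.002, -0.002]
ft_force: [-3.3, 0.9, -0.5]
grip_width: 0.002
```

servo_tool(series=[[0,[0,0.1,0],[0,0,0]],[0,[0,0.2,0],[0,0,0]],[0,[0,0.2,0],[0,0,0]]])

```text
time_s: 8.8
position: [0.5303, -0.0086, 0.1658]
ee_rot: [0.756, 0.654, -0.002, -0.002]
ft_force: [-1.9, 0.2, -0.3]
grip_width: 0.004
```

```bash
python3 - <<'E'
from h import *
st()
c=shot('scene','s6.png');cv2.imwrite('pics/s6z.png',cv2.resize(c['pixels'][170:320,220:400],None,fx=4,fy=4,interpolation=cv2.INTER_CUBIC))
E
```

```text
8.8 pos [ 0.5303 -0.0086  0.1658] mix [ -5.  -47.5] f [-1.9  0.2 -0.3] w 0.004 q [ 0.22  0.47 -0.43  2.07  0.31  0.66 -0.56]
```

View pics/s6z.png

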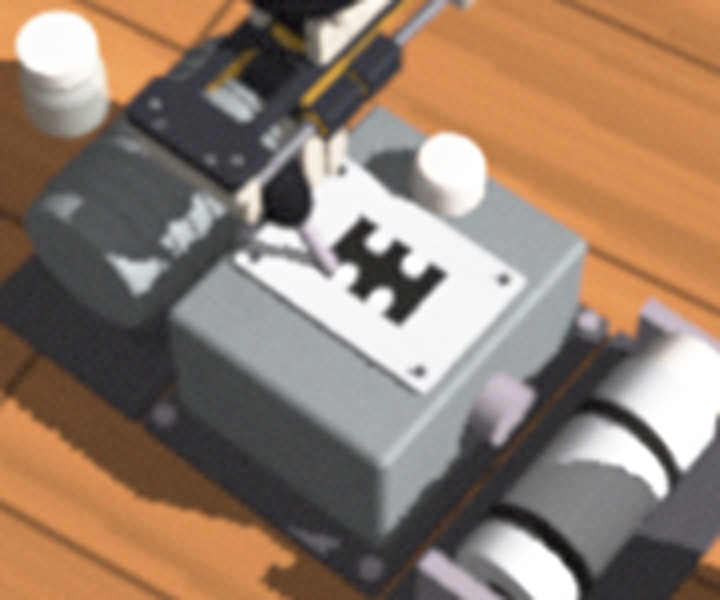

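Slot end is close. Now 1–2 mm steps, watching for the force to rise.

servo_tool(series=[[0,[0,0.1,0],[0,0,0]],[0,[0,0.15,0],[0,0,0]],[0,[0,0.15,0],[0,0,0]]])

```text
time_s: 9.22
position: [0.5317, -0.0087, 0.1658]
ee_rot: [0.756, 0.654, -0.002, -0.002]
ft_force: [-3.1, 1.1, -0.9]
grip_width: 0.005
```

servo_tool(series=[[0,[0,0.1,0],[0,0,0]],[0,[0,0.1,0],[0,0,0]]])

```text
time_s: 9.48
position: [0.5327, -0.0089, 0.1657]
ee_rot: [0.756, 0.654, -0.002, -0.002]
ft_force: [-2.4, 1.5, -2.3]
grip_width: 0.005
```

servo_tool(series=[[0,[0,0.1,0],[0,0,0]],[0,[0,0.1,0],[0,0,0]]])

```text
time_s: 9.72
position: [0.5337, -0.009, 0.1657]
ee_rot: [0.756, 0.654, -0.002, -0.002]
ft_force: [-2.9, 1.2, -1.4]
grip_width: 0.006
```

servo_tool(series=[[0,[0,0.1,0],[0,0,0]],[0,[0,0.1,0],[0,0,0]]])

```text
time_s: 9.98
position: [0.5344, -0.0091, 0.1655]
ee_rot: [0.756, 0.654, -0.002, -0.002]
ft_force: [-3.7, 1.3, -2.1]
grip_width: 0.007
```

```bash
python3 - <<'E'
from h import *
st()
c=shot('scene','s7.png');a=c['pixels'][200:250,265:325];cv2.imwrite('pics/s7z.png',cv2.resize(a,None,fx=10,fy=10,interpolation=cv2.INTER_CUBIC))
E
```

```text
9.97 pos [ 0.5344 -0.0091  0.1655] mix [ -0.8 -47.4] f [-3.7  1.3 -2.1] w 0.007 q [ 0.22  0.48 -0.42  2.06  0.31  0.67 -0.56]
```

View pics/s7z.png

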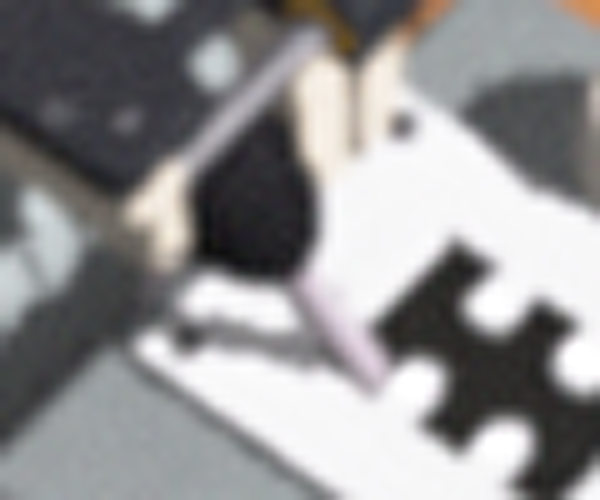

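servo_tool(series=[[0,[0,0.12,0],[0,0,0]],[0,[0,0.12,0],[0,0,0]]])

```text
time_s: 10.28
position: [0.5349, -0.0092, 0.1655]
ee_rot: [0.756, 0.654, -0.003, -0.002]
ft_force: [-6.5, 1.6, 0.4]
grip_width: 0.005
```

servo_tool(series=[[0,[0,0.12,0],[0,0,0]],[0,[0,0.12,0],[0,0,0]]])

```text
time_s: 10.52
position: [0.5351, -0.0092, 0.1654]
ee_rot: [0.756, 0.654, -0.004, -0.003]
ft_force: [-6.5, 2.8, 2.4]
grip_width: 0.005
```

The force has risen to 7 N and the motion has stalled, so this is the end stop. Backing off straight, then lifting.

servo_tool(series=[[0,[0,-1,0],[0,0,0]],[0,[0,-3,0],[0,0,0]],[0,[0,-5,-2],[0,0,0]],[0,[0,-8,-7],[0,0,0]],[0,[-2,-11,-12],[0,0,0]],[0,[-6,-11,-14],[0,0,0]],[0,[-12,-11,-14],[0,0,0]],[0,[-18,-11,-14],[0,0,0]],[0,[-18,-11,-14],[0,0,0]]])

```text
time_s: 11.65
position: [0.4011, -0.1758, 0.3071]
ee_rot: [0.759, 0.651, -0.004, -0.002]
ft_force: [-0.6, 0.8, 0.4]
grip_width: 0.006
```

```bash
python3 - <<'E'
from h import *
st()
c=shot('scene','s8.png');cv2.imwrite('pics/s8z.png',cv2.resize(c['pixels'][170:320,220:400],None,fx=4,fy=4,interpolation=cv2.INTER_CUBIC))
c=shot('top','t8.png');cv2.imwrite('pics/t8z.png',cv2.resize(c['pixels'][170:300,200:420],None,fx=3.6,fy=3.6,interpolation=cv2.INTER_CUBIC))
E
```

```text
11.65 pos [ 0.4011 -0.1758  0.3071] mix [-108.4 -231.8] f [-0.6  0.8  0.4] w 0.006 q [ 0.64  0.17 -0.41  2.09  0.09  0.91  0.02]
```

View pics/s8z.png

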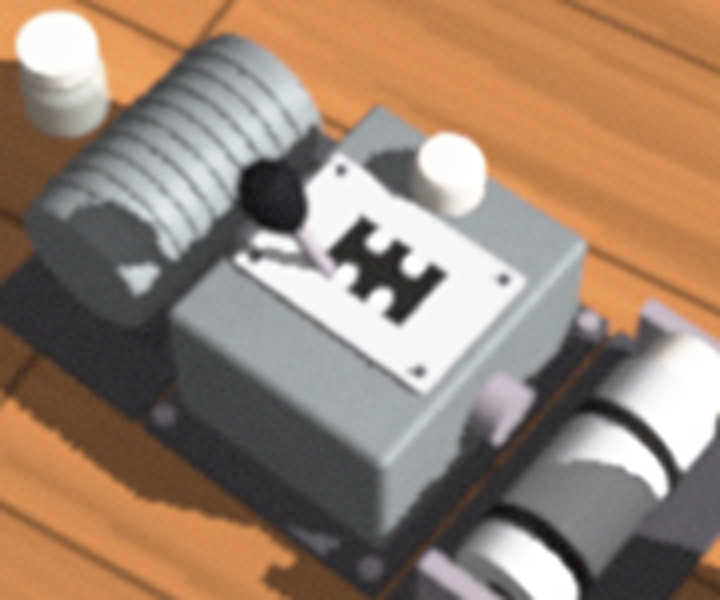

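View pics/t8z.png

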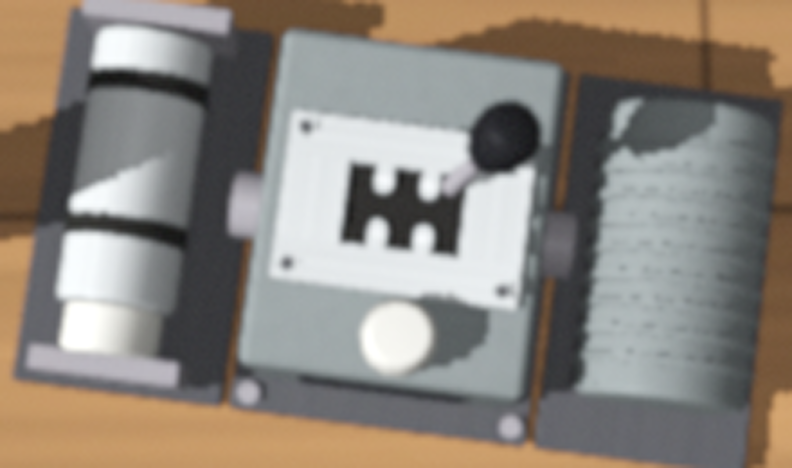

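The knob is at scene zoom (274,195) and top zoom (505,137), in the forward slot on the motor side. The cap and jar look unmoved.

```bash
python3 - <<'E'
from h import *
T=load('t8');S=load('s8')
t=lambda x,y:(200+(x+.5)/3.6-.5,170+(y+.5)/3.6-.5)
s=lambda x,y:(220+(x+.5)/4-.5,170+(y+.5)/4-.5)
P,e=two(T,t(505,137),S,s(274,195));m=mix(P);print(P.round(4),e,np.round(m,1))
p=plane(T,*t(505,137),.184);print(np.round(mix(p),1))
print('stick',np.arcsin(m[0]/150),'gimbal',np.arctan2(m[1],P[2]*1000-45))
a=load('top0')['px'].astype(int);b=T['px'].astype(int)
for n,(x0,y0,x1,y1) in dict(cap=(295,248,323,275),can=(135,185,200,245),jar=(422,248,465,285)).items(): print(n,np.abs(a-b)[y0:y1,x0:x1].mean())
E
```

```text
[ 0.5665 -0.0106  0.1879] 0.0016522113009913185 [ 31.1 -44.2]
[ 32.4 -45. ]
stick 0.20912893747719954 gimbal -0.30001933764468736
cap 1.1988536155202822
can 1.2146153846153847
jar 16.45589775822334
```

```bash
python3 - <<'E'
from h import *
a=load('top0')['px'][230:310,400:500];b=load('t8')['px'][230:310,400:500]
c=load('scene0')['px'][160:220,200:275];d=load('s8')['px'][160:220,200:275]
print(np.abs(c.astype(int)-d)[10:45,20:50].mean())
cv2.imwrite('pics/jar.png',cv2.resize(np.hstack([a,b]),None,fx=4,fy=4))
E
```

```text
1.8244444444444445
```

View pics/jar.png

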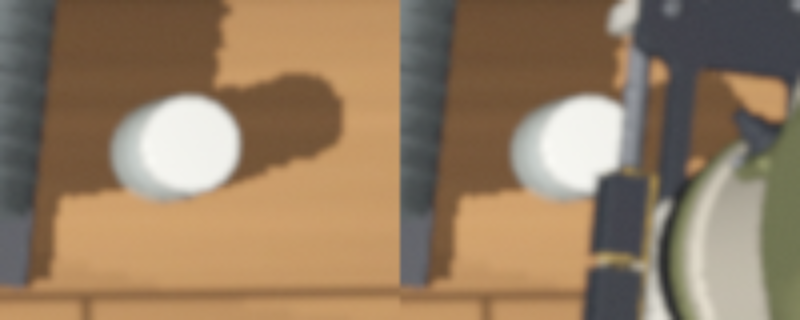

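The jar is at the same pixels as before, with the gripper overlapping it only in the image (the tool is at z 0.307 m, the jar is 0.065 m high). Handing in.

```bash
python3 - <<'E'
from h import *
st();print(robot.close_job())
E
```

```text
11.75 pos [ 0.4019 -0.1717  0.307 ] mix [-108.2 -227.7] f [-0.8  0.6  0.1] w 0.003 q [ 0.63  0.16 -0.42  2.09  0.09  0.91  0.02]
the job is handed in; nothing more can be done
None
```

The lever is in the third forward slot, at its end stop, and the job was handed in at 11.75 s. The hand-in reports no verdict.

**What I did:** The cradle is at the mixer's +y end, so third is the −y column on the motor side. The lever started in neutral in the middle column. With shut fingers I pushed the knob across, then forward until it stalled at the end stop with about 7 N at the wrist. I then backed off and lifted clear.

**Lever, last check:** Two views put the knob at x +31 mm, y −44 mm in the mixer's frame, 188 mm high. That is about 0.21 rad forward (0.185 needed) and −0.30 rad across (−0.24 needed).

**Loose things:** The cap and spray can show no change in the top view. The jar's pixel check in the top view failed because the raised gripper partly covers it there. In that view the jar stands at the same pixels, and the scene view shows no change.

**Small disagreement:** The two views gave knob x as 31.1 mm, against 32.4 mm from the top view alone. Both are past the roughly 27.7 mm that 0.185 rad needs.

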